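Hang painted butterfly and bird as a drying chain

ROBOT

A 7-joint arm with a two-finger parallel gripper is mounted at the origin on the work surface. World frame = base frame: x ahead of the robot, y to its left, z up, the work surface at z = 0. Lengths are in m, angles in rad, forces in N, time in s.
With the tool pointing down it reaches from about 0.4 to 0.85 m from the base axis. Payload 6.9 kg.
Tool frame: the origin (TCP) lies midway between the tips of the shut fingers; the grasp point (between the pads) lies behind it (ctrl.pinch_z is the z of the grasp point in the tool frame, in m); z points along the fingers, y is the direction in which the jaws open and shut (so a half turn about z gives the same grasp; the last joint's range is limited). The gripper opens to 85 mm and grips with 20 to 120 N. Pads are 22 mm wide; open, the fingers measure 114 mm over their backs; the gripper's body (76 mm by 85 mm) begins 54 mm behind the grasp point. The pads swing forward as they close: fully open they stand 13 mm farther back than shut.
Start: joints at [1.415, 0.507, -0.238, 1.5, 0.126, 1.149, -0.155], TCP at [0.161, -0.604, 0.231] pointing down, gripper open.
Joint ranges: [-3.08, 3.08], [-0.24, 2.05], [-1.43, 1.35], [0, 2.5], [-1.52, 4.66], [0.17, 1.96], [-2.89, 2.89]. Speed limits (rad/s): [2.39, 2.39, 3.14, 3.14, 3.14, 3.14, 3.14].

INTERFACE

Orientations are given as a unit quaternion [w, x, y, z].
In Python, from station import ctrl, get_state, vision, ticket, models gives the robot as it stands. Calls block until the motion is done:
- ctrl.movep(position, orientation): joint-space move of the TCP to a pose.
- ctrl.movel(position, frame=None, max_speed=0.15): straight line of the TCP; frame=None keeps the orientation; max_speed is the mean speed in m/s.
- ctrl.set_joints(angles): joint-space move.
- ctrl.ungrasp() and ctrl.close_gripper(force=None): open the fingers fully, or close them until they stop; force is the grip in N (None keeps the last).
- ctrl.pause(seconds).
- ctrl.ik(position, orientation): joint angles nearest the present ones, or None.
- get_state(): the state.
- vision.grab_frame(name): name is "side" or "top" or "wrist"; returns (picture, depth): 480x640x3 uint8, blue, green, red; 480x640 float32, m along the optical axis (not along the pixel's ray), 0 where there is no reading.
- vision.camera_info(name): a dict with "mtx" (3x3 intrinsics, pixels), "R" (3x3) and "t" (3): a world point X has camera coordinates R X + t; the wrist camera has in their place "hand_eye" (4x4, takes a point from camera to tool coordinates, whose origin is the TCP and whose axes are the flange's). Camera axes: x right, y down, z forward; pixel columns grow to the right and rows downward; lengths in m; the calibration is good to about 2 mm. A picture is of the moment at which its call begins: read the wrist's pose just before it. camera_info takes no time and is no camera call.
A pose or a line that the arm cannot do raises ctrl.Unreachable and nothing moves.
- ticket.close_job(): hands the job in, once; it reports no verdict.
Trained networks look in the newest picture that a camera, given by its name, has taken for a name from the list of things; names that differ only in an ending like _2 or _b are one class to them, and where a whole thing is asked for, a point or a joint stands for the part that bears it (a point fixed in the world has none). Each returns a list of dicts, best first, with "p" (0 to 1); they miss things now and then, are a little off and sometimes report something else, mostly with a low value. They report only what shows in the picture. A call takes as long as a camera call.
- models.recognise(camera, target): "point" ([column, row] in pixels, amid what is visible of it).
- models.masks_of(camera, target): "mask" (480x640 bool, what is visible of it) and "point" ([column, row] in pixels, amid what is visible of it).
The state is a dict: "time": time; "qpos": joint angles; "qd": joint speeds; "tau": joint torques, N m; "tcp_pos": TCP position; "eef_rot": TCP orientation; "contact_force": force on the tool from outside, world axes, zero at the start; "wrist_torque": the same for the moment, N m; "width": finger opening in m.
Only numpy, scipy, OpenCV 4.12 (cv2) and the standard library are available. Lean on these libraries where they do the work, as an engineer would, in place of code of your own. Each camera call takes 0.05 s, during which the arm holds its last target. There are 200 camera calls.

TASK

Hang the painted butterfly by its strap hook on the sprung arm of the drying rack, between the two red collars. Then hang the bird from the butterfly: put the bird's hook over the bottom bar of the butterfly's lower loop and press down gently, with no more than about 10 N, following the arm as it gives, until the bar has snapped past the red spring gate, then let the pair hang freely and still. Leave the paint jar, paint bottle and wood offcut where they are.

Things in the scene. Friction and masses are not known exactly. Their poses are not given: they have to be found in the camera images.
- butterfly: Orange wooden butterfly, 10 mm thick upright board in its own y-z plane (x = board's normal), 168 mm wide, 0.22 kg, standing in the slots of stand_a. Origin: centre of the board's bottom edge; z up. Upper wings: discs of radius 38 mm centred at y = +-46, z = 66 mm; good to pinch across the thickness at y = +-60, z = 78 mm. Steel strap hook on top, wire loop below
- butterfly_crown (a point): On the butterfly, z = 140 mm in its frame: middle of the underside of its hook's crown (4 mm thick); rests on the arm when hung. The strap hook is 20 mm wide in x, open downwards, 26 mm wide inside in y; tip on the +y side reaching down to z = 118 mm, shank on the -y side. It threads over the arm from its free end
- butterfly_eye (a point): On the butterfly, z = -46 mm in its frame: middle of the top of the bottom bar of its closed rectangular loop. The loop is of 6 mm wire in the y-z plane, 38 mm wide (y) and 50 mm high inside, the bar running along y
- bird: Blue wooden bird, 10 mm thick upright board in its own x-z plane (y = board's normal), 200 mm long, 0.14 kg, standing in the slot of stand_b. Origin: centre of the board's bottom edge, below the hook; +x to the beak, z up. Belly x = -43 to 43, z = 0 to 56 mm; head x = 39 to 80, up to z = 66 mm; tail x = -104 to -40, z = 20 to 56 mm, good to pinch across the thickness at x = -82, z = 42 mm
- bird_crown (a point): On the bird, z = 120 mm in its frame: middle of the underside of its hook's crown (4 mm thick). Steel strap hook in the x-z plane, 12 mm wide in y, open downwards, inside x = -7 to 7 mm; shank on the -x side, tip on the +x side (x = 7 to 14) reaching down to z = 91 mm. The tip goes through the loop moving along the bird's +x, then down over the bar
- gate (a joint): Red sprung gate closing the mouth of the bird's hook, hinged on the shank at x = -7, z = 98 mm, 14 mm long. 0 = closed, 1.25 rad = folded up against the shank. Pressing the hook down over a bar folds it at 5 to 9 N, far more than the bird weighs; over 12 N would bend it; once the bar is past, it springs shut and the bar has about 20 mm of room from gate to crown
- bracket (a joint): Sprung carriage of the rack's arm: how far it has sunk below its unloaded place, 0 to 0.06 m. Its soft spring (roughly 3 to 5 mm per newton) lets everything hung on it sink by some centimetres when pressed, before the gate gives, and rise again when eased
- seat (a point): On the arm: middle of the top of the round steel bar (12 mm thick) between its two red collars (19 mm in diameter, 29 mm apart), 371 mm above the table when unloaded. Its axes: x along the bar, +x towards the post 150 mm away; free end 23 mm to -x; y level, across the bar; z up
- rack: Drying rack: wooden foot 110 x 130 mm, square post 22 mm, 441 mm high; origin at the post's foot; the arm stands out along its -x, towards the robot. Fixed in the episode
- stand_a: Wooden stand with two slotted pillars at y = +-40 mm (each 14 mm wide in y, 92 mm high, slot floor at 72 mm, 11.5 mm wide) that holds the butterfly; origin at its underside. Fixed
- stand_b: Low wooden stand with a slotted block (74 mm long in x, 38 mm high, slot floor at 12 mm, 11.5 mm wide) that holds the bird; origin at its underside. Fixed
- paint_jar: Paint jar, 64 mm in diameter, 85 mm high, bystander; origin at its underside
- paint_bottle: Paint bottle, 56 mm in diameter, 120 mm high, bystander; origin at its underside
- offcut: Wood offcut 90 x 45 x 40 mm, bystander; origin at its underside

How it is judged:
On the way, in this order (a step that is already met when the one before it is completed fails the run):
1. the butterfly hangs by its hook on the arm between the collars, let go (distance between butterfly_crown and seat below 0.012 m and contact force between butterfly and bracket above 1 N and contact force between the fingers and butterfly below 0.1 N), for 0.2 s.
2. the bar of the butterfly's loop is inside the bird's hook, above the closed gate (x of butterfly_eye in the frame of bird between -0.008 and 0.008 m and y of butterfly_eye in the frame of bird between -0.02 and 0.02 m and value of joint gate below 0.15 rad and z of butterfly_eye in the frame of bird between 0.104 and 0.124 m), for 0.1 s.
At the end, for the whole second after the job is handed in: Butterfly hook crown within 12 mm of the arm seat, loading the arm; bar top inside the bird hook within 6 mm of the crown, gate closed (under 0.15 rad); bird hanging on the butterfly clear of the table; both within 0.4 rad of upright, slower than 60 mm/s (distance between butterfly_crown and seat below 0.012 m and contact force between butterfly and bracket above 1 N and z of butterfly_eye in the frame of bird between 0.114 and 0.124 m and x of butterfly_eye in the frame of bird between -0.008 and 0.008 m and y of butterfly_eye in the frame of bird between -0.02 and 0.02 m and value of joint gate below 0.15 rad and contact force between bird and butterfly above 0.6 N and angle between each of bird, butterfly's own z axis and vertical below 0.4 rad and linear speed of each of bird, butterfly below 0.06 m/s and height (world z) of bird above 0.02 m); the robot touches nothing.
It fails at once if bird and butterfly pressed together with more than 12 N (contact force between bird and butterfly above 12 N).
It fails at once if the paint jar moved more than 30 mm (distance of paint_jar from where it was at the start of the episode above 0.03 m).
It fails at once if the paint bottle moved more than 30 mm (distance of paint_bottle from where it was at the start of the episode above 0.03 m).
It fails at once if the offcut moved more than 30 mm (distance of offcut from where it was at the start of the episode above 0.03 m).
It also fails if it takes over 72 s, if anything falls off the work surface, if the arm or the gripper's body presses on something with over 40 N, if the wrist force passes 120 N, or if a joint passes its speed limit or range.

## Working session

There is one attempt and no reset: what is moved stays moved. The work goes in short steps, each a Python script; the robot and the scene stay as the last script left them, time stands still between calls to the robot, and variables do not carry over. Pictures are saved under pics/ and viewed, about 8 in all and at most 12, crops included, and the job is handed in when it is done.

```bash
ls; mkdir -p pics; python3 - <<'E'
from station import ctrl, get_state, vision, models
import cv2, numpy as np
s=get_state(); print(s, ctrl.pinch_z)
ims=[]
for n in ("side","top"):
    im,d=vision.grab_frame(n); ims.append(im); np.save(f'{n}_d.npy',d); cv2.imwrite(f'{n}.png',im)
    c=vision.camera_info(n); print(n,c)
    for t in ("butterfly","bird","rack","stand_a","stand_b","paint_jar","paint_bottle","offcut"):
        for r in models.masks_of(n,t)[:2]:
            m=r['mask']&(d>0); v,u=np.nonzero(m); z=d[m]
            P=(np.linalg.inv(c['mtx'])@np.vstack([u*z,v*z,z])).T
            P=(P-c['t'])@c['R']
            print(n,t,round(r['p'],2),np.round(r['point']),m.sum(),np.round(np.percentile(P,[3,50,97],axis=0),3).tolist())
cv2.imwrite('pics/a.png',cv2.resize(np.hstack(ims),(800,300)))
cv2.imwrite('pics/side.png',ims[0]);cv2.imwrite('pics/top.png',ims[1])
E
```

```text
pics
{'time': 0.0, 'qpos': array([ 1.41550339,  0.5083307 , -0.23748168,  1.50112694,  0.12569962,
        1.1488964 , -0.15479052]), 'qd': array([ 3.08025412e-04,  8.12235916e-05, -1.19053796e-04, -5.73959989e-04,
       -6.73513051e-04,  1.66398522e-03, -1.01110312e-03]), 'tau': array([ 3.74089386e-04, -6.20598078e+01, -2.18660608e+00, -2.49651521e+01,
        1.27735428e-02,  1.17948456e-02,  7.13021535e-07]), 'tcp_pos': array([ 0.16092747, -0.6034105 ,  0.23043464]), 'eef_rot': array([-8.75971875e-04,  9.91510791e-01,  1.30021395e-01, -1.42002217e-04]), 'contact_force': array([ 0.23947783, -0.14039857,  0.60057564]), 'wrist_torque': array([0.00343684, 0.02133913, 0.09784095]), 'width': 0.08535576835885908} -0.0187
side {'mtx': array([[462.99975416,   0.        , 323.70188046],
       [  0.        , 462.99975416, 242.4743475 ],
       [  0.        ,   0.        ,   1.        ]]), 'R': array([[ 0.91017401, -0.41422164, -0.0019257 ],
       [-0.30768418, -0.67295086, -0.67265711],
       [ 0.27733323,  0.61282752, -0.73995183]]), 't': array([-0.50427931,  0.37076681,  0.91103503])}

[... 2222 characters left out ...]
527, -0.125, 0.006], [0.568, -0.074, 0.012], [0.616, -0.04, 0.039]]
top paint_jar 0.63 [385. 245.] 604 [[0.48, -0.11, 0.001], [0.569, -0.083, 0.066], [0.656, -0.058, 0.137]]
top paint_jar 0.61 [418. 174.] 691 [[0.724, -0.202, 0.012], [0.745, -0.173, 0.082], [0.779, -0.148, 0.089]]
top paint_bottle 0.91 [187. 269.] 587 [[0.492, 0.377, 0.007], [0.514, 0.393, 0.082], [0.542, 0.421, 0.122]]
top paint_bottle 0.21 [219. 327.] 803 [[0.345, 0.276, 0.004], [0.386, 0.308, 0.04], [0.427, 0.341, 0.045]]
top offcut 0.81 [219. 324.] 757 [[0.345, 0.277, 0.012], [0.386, 0.308, 0.04], [0.427, 0.34, 0.045]]
top offcut 0.73 [482. 240.] 817 [[0.554, -0.374, 0.01], [0.569, -0.293, 0.168], [0.601, -0.221, 0.217]]
```

View pics/side.png

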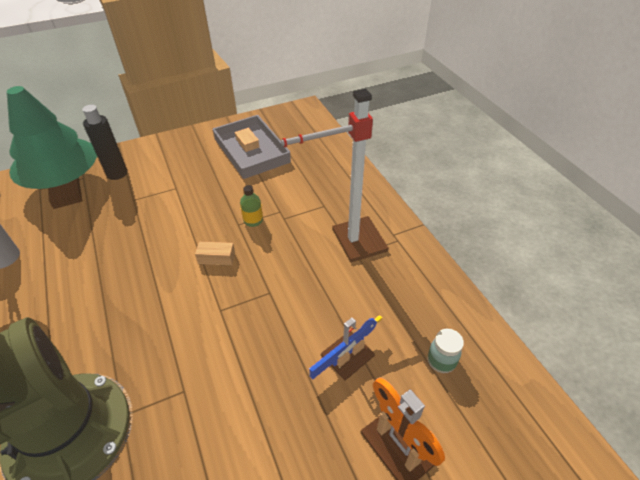

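View pics/top.png

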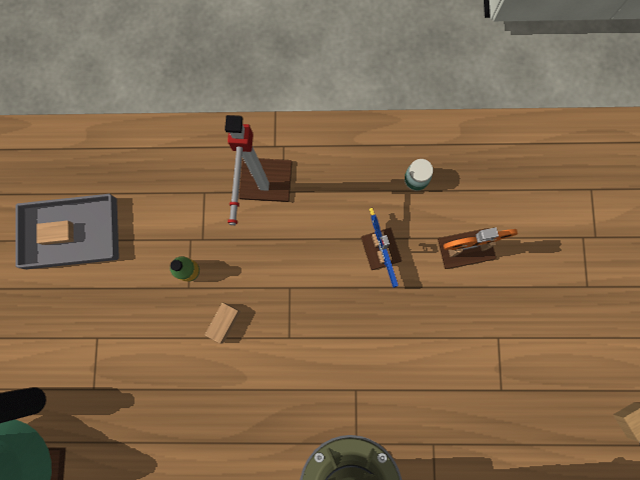

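The side view shows the rack arm at about (285–350, 140), with its two red collars near (285, 142) and (300, 139). The bird is at (345, 345) with its yellow beak on the far side, and the butterfly is at (405, 420). The top view agrees: collars at (233, 204) and (232, 221), bird at (384, 247) with the beak at (372, 211), butterfly at (480, 240). Next I'll fit the poses from the depth data.

```bash
cat > h.py <<'E'
import cv2, numpy as np
from station import vision
def cloud(im,d,c):
    v,u=np.nonzero(d>0); z=d[v,u]
    P=(np.linalg.inv(c['mtx'])@np.vstack([u*z,v*z,z])).T
    return (P-c['t'])@c['R'], cv2.cvtColor(im,cv2.COLOR_BGR2HSV)[v,u].astype(int), np.c_[u,v]
def box(P,lo,hi): return np.all((P>lo)&(P<hi),axis=1)
E
python3 - <<'E'
from h import *
C={n:cloud(cv2.imread(f'{n}.png'),np.load(f'{n}_d.npy'),vision.camera_info(n)) for n in('side','top')}
def line(P,name):
    m=np.median(P,0); 
    vx,vy,x0,y0=cv2.fitLine(P[:,:2].astype(np.float32),cv2.DIST_HUBER,0,.001,.001).ravel()
    t=(P[:,0]-x0)*vx+(P[:,1]-y0)*vy; r=-(P[:,0]-x0)*vy+(P[:,1]-y0)*vx
    q=np.percentile(t,[1,99]); print(name,len(P),'dir',np.round([vx,vy],3),'deg',round(np.degrees(np.arctan2(vy,vx)),1),'ends',np.round([[x0+a*vx,y0+a*vy] for a in q],4).tolist(),'len',round(q[1]-q[0],4),'perp',np.round(np.percentile(r,[2,50,98]),4),'z',np.round(np.percentile(P[:,2],[2,98]),4))
for n,(P,H,_) in C.items():
    S=H[:,1]>150
    o=box(P,[.5,-.42,.11],[.65,-.18,.3])&(H[:,0]<20)&S
    line(P[o],n+' orange')
    g=box(P,[.5,-.42,.195],[.65,-.18,.3])&(H[:,1]<80); line(P[g],n+' bhook')
    t=P[g&(P[:,2]>.21)]; print('  hooktop',len(t),np.round([t.min(0),np.median(t,0),t.max(0)],4).tolist())
    b=box(P,[.44,-.16,.02],[.72,0,.1])&(H[:,0]>100)&(H[:,0]<130)&S; line(P[b],n+' blue')
    g=box(P,[.5,-.16,.085],[.65,0,.2])&(H[:,1]<80); line(P[g],n+' birdhook')
    t=P[g&(P[:,2]>.128)]; 
    if len(t): print('  hooktop',len(t),np.round([t.min(0),np.median(t,0),t.max(0)],4).tolist())
    a=box(P,[.5,.1,.34],[.71,.3,.39]); line(P[a],n+' arm'); 
    k=a&S&((H[:,0]<8)|(H[:,0]>172)); 
    K=P[k]; print('  red',[np.round(x,3).tolist() for x in K[np.argsort(K[:,0])][::4]])
    po=box(P,[.68,.1,.42],[.82,.3,.46]); print('  posttop',po.sum(),np.round([P[po].min(0),P[po].max(0)],3).tolist())
E
```

```text
side orange 1477 dir [ 0.189 -0.982] deg -79.1 ends [[0.554, -0.2194], [0.5845, -0.378]] len 0.1615 perp [-0.002  -0.0005  0.0086] z [0.1117 0.1775]
side bhook 329 dir [ 0.192 -0.981] deg -78.9 ends [[0.5685, -0.2804], [0.575, -0.3136]] len 0.0338 perp [-0.0089 -0.0002  0.0104] z [0.198  0.2188]
  hooktop 289 [[0.5604, -0.3151, 0.2104], [0.5725, -0.2974, 0.2161], [0.5859, -0.2785, 0.2195]]
side blue 169 dir [0.955 0.298] deg 17.3 ends [[0.4766, -0.1124], [0.5983, -0.0744]] len 0.1275 perp [-0.0043 -0.      0.0043] z [0.0654 0.0722]
side birdhook 139 dir [0.97  0.243] deg 14.1 ends [[0.5624, -0.0862], [0.5842, -0.0808]] len 0.0225 perp [-0.0052 -0.0007  0.0067] z [0.0869 0.1382]
  hooktop 72 [[0.5613, -0.0905, 0.1283], [0.5719, -0.0832, 0.136], [0.5844, -0.0746, 0.1391]]
side arm 440 dir [ 0.998 -0.069] deg -4.0 ends [[0.5638, 0.2232], [0.7088, 0.2131]] len 0.1454 perp [-0.005  -0.0001  0.008 ] z [0.3613 0.3741]
  red [[0.568, 0.225, 0.375], [0.569, 0.22, 0.366], [0.57, 0.217, 0.365], [0.571, 0.219, 0.368], [0.601, 0.213, 0.368], [0.603, 0.216, 0.368], [0.604, 0.215, 0.364], [0.604, 0
[... 677 characters left out ...]
s [[0.5617, -0.0857], [0.5834, -0.0787]] len 0.0228 perp [-0.0066  0.0003  0.0056] z [0.0975 0.1397]
  hooktop 52 [[0.5624, -0.0911, 0.1288], [0.5723, -0.0829, 0.1359], [0.5839, -0.0748, 0.1402]]
top arm 502 dir [ 0.998 -0.062] deg -3.6 ends [[0.5643, 0.2242], [0.7078, 0.2153]] len 0.1438 perp [-0.0061 -0.0001  0.0073] z [0.3644 0.3751]
  red [[0.567, 0.218, 0.373], [0.568, 0.232, 0.367], [0.568, 0.225, 0.374], [0.569, 0.231, 0.371], [0.57, 0.223, 0.375], [0.571, 0.22, 0.372], [0.601, 0.226, 0.376], [0.601, 0.219, 0.373], [0.602, 0.223, 0.371], [0.603, 0.216, 0.376], [0.604, 0.221, 0.372], [0.605, 0.22, 0.374], [0.605, 0.217, 0.373]]
  posttop 298 [[0.72, 0.199, 0.428], [0.751, 0.23, 0.445]]
```

```bash
cat >> h.py <<'E'
from station import ctrl, get_state
from scipy.spatial.transform import Rotation as Ro
BF=np.array([.572,-.297,.072]); BFY=10.9      # butterfly origin, yaw of its normal (deg)
SEAT=np.array([.5866,.2222,.371]); ARMY=-3.8
BIRD=np.array([.5725,-.0825,.012]); BIRDY=16.8
PZ=ctrl.pinch_z
def tool(origin,yaw,local,zl,yl):
    """TCP pose that puts the grasp point at `local` of an object at origin/yaw; tool z, y given in object axes"""
    R=Ro.from_euler('z',yaw,degrees=True).as_matrix()
    z=R@np.array(zl); y=R@np.array(yl); M=np.c_[np.cross(y,z),y,z]
    q=Ro.from_matrix(M).as_quat()
    return np.asarray(origin)+R@np.array(local)-PZ*z, np.r_[q[3],q[:3]]
def bf(origin,yaw,t=45,sy=1,side=-1,back=0):
    t=np.radians(t); z=np.array([0,-side*np.sin(t),-np.cos(t)])
    return tool(origin,yaw,np.array([0,side*.06,.078])-back*z,z,[sy,0,0])
def bd(origin,yaw,t=30,sy=1,back=0,gx=-.068):
    t=np.radians(t); z=np.array([np.sin(t),0,-np.cos(t)])
    return tool(origin,yaw,np.array([gx,0,.042])-back*z,z,[0,sy,0])
E
python3 - <<'E'
from h import *
crown=np.array([0,0,.14]); e=np.array([np.cos(np.radians(ARMY)),np.sin(np.radians(ARMY)),0])
hang=SEAT-crown
for side in(-1,1):
  for t in (30,45,60):
    for sy in(1,-1):
      P=[bf(BF,BFY,t,sy,side,.12),bf(BF,BFY,t,sy,side),bf(BF+[0,0,.15],BFY,t,sy,side),bf(hang-.09*e+[0,0,.009],ARMY,t,sy,side),bf(hang,ARMY,t,sy,side),bf(hang,ARMY,t,sy,side,.12)]
      print('bf',side,t,sy,[None if (q:=ctrl.ik(*p)) is None else np.round(q,1).tolist() for p in P])
eye=SEAT+[0,0,-.186-.009]
for t in (0,20,35,50):
    for sy in(1,-1):
      for gx in (-.082,-.066):
        P=[bd(BIRD,BIRDY,t,sy,.1,gx),bd(BIRD,BIRDY,t,sy,0,gx),bd(eye-[0.06,0,.1],ARMY,t,sy,0,gx),bd(eye-[0,0,.16],ARMY,t,sy,0,gx),bd(eye-[0,0,.13],ARMY,t,sy,.1,gx)]
        print('bd',t,sy,gx,[None if (q:=ctrl.ik(*p)) is None else np.round(q,1).tolist() for p in P])
E
```

```text
bf -1 30 1 [[0.9, 1.0, -0.7, 0.7, 0.2, 1.9, 0.6], [0.9, 1.0, -0.7, 1.1, 0.1, 1.6, 0.6], [0.9, 0.9, -0.7, 0.8, 0.1, 1.8, 0.5], [0.8, 0.4, -1.2, 1.8, -0.1, 0.9, -0.4], [0.6, 0.6, -1.0, 1.6, -0.0, 1.0, -0.4], [0.7, 0.5, -1.0, 1.4, -0.1, 1.3, -0.3]]
bf -1 30 -1 [[0.7, 1.0, 0.1, 0.7, -0.4, 1.9, -2.2], [0.6, 0.9, 0.1, 1.1, -0.4, 1.6, -2.2], [0.6, 0.8, 0.1, 0.8, -0.4, 1.9, -2.3], [-0.8, 0.5, 1.2, 1.8, -0.9, 1.4, -2.6], [-0.7, 0.6, 1.2, 1.6, -1.1, 1.6, -2.5], [-0.6, 0.5, 1.2, 1.4, -1.0, 1.7, -2.6]]
bf -1 45 1 [None, [1.0, 1.1, -0.7, 0.9, 0.0, 1.8, 0.6], None, [0.8, 0.5, -1.1, 1.9, -0.4, 0.8, 0.0], [0.7, 0.6, -1.0, 1.7, -0.3, 0.9, -0.0], [0.9, 0.6, -1.2, 1.5, -0.2, 1.2, -0.2]]
bf -1 45 -1 [None, [0.7, 1.1, 0.1, 0.9, -0.5, 1.9, -2.2], None, [0.2, 0.3, -0.2, 1.9, -0.8, 1.1, -2.7], [0.2, 0.5, -0.1, 1.7, -0.8, 1.1, -2.7], [0.2, 0.4, -0.0, 1.5, -0.8, 1.4, -2.8]]
bf -1 60 1 [None, None, None, [0.9, 0.6, -1.1, 2.0, -0.7, 0.8, 0.4], [0.8, 0.8, -1.2, 1.8, -0.4, 0.8, 0.1], [1.0, 0.8, -1.3, 1.6, -0.3, 1.1, 0.0]]
bf -1 60 -1 [None, None, None, [0.2, 0.4, -0.1, 2.0, -1.1, 1.3, -2.3], [0.2, 0.5, -0.0, 1.8,
[... 3350 characters left out ...]
2.3, 1.8, 1.3, -0.8], [0.0, 0.6, -1.2, 2.3, 1.5, 1.1, -0.7]]
bd 35 -1 -0.082 [None, [0.9, 0.7, -0.8, 2.5, 2.8, 0.4, 2.6], [-0.8, 0.4, -0.0, 2.4, 1.8, 0.5, 2.0], [-0.6, 0.6, -0.2, 2.4, 2.0, 0.6, 1.9], [-0.0, 0.6, -1.2, 2.4, 1.5, 1.1, 2.4]]
bd 35 -1 -0.066 [[1.0, 0.4, -0.6, 2.5, 3.9, 0.2, 1.5], [0.9, 0.7, -0.8, 2.5, 2.8, 0.4, 2.6], [-0.8, 0.5, -0.0, 2.4, 1.8, 0.5, 2.1], [-0.7, 0.6, -0.0, 2.3, 2.1, 0.5, 1.9], [0.0, 0.6, -1.2, 2.3, 1.5, 1.1, 2.4]]
bd 50 1 -0.082 [None, None, None, None, None]
bd 50 1 -0.066 [None, None, None, [-0.1, 1.1, -1.2, 2.5, 2.0, 1.8, -1.1], None]
bd 50 -1 -0.082 [None, None, None, None, None]
bd 50 -1 -0.066 [None, None, None, [-0.4, 0.8, -0.6, 2.5, 2.1, 1.3, 1.8], None]
```

```bash
python3 - <<'E'
from h import *
print(get_state()['time'])
ctrl.movep(*bf(BF,BFY,30,1,-1,.10))
ctrl.movel(*bf(BF,BFY,30,1,-1),max_speed=.08)
s=get_state(); print(s['time'],s['tcp_pos'],bf(BF,BFY,30,1,-1)[0],s['contact_force'])
ctrl.close_gripper(60)
s=get_state(); print(s['time'],s['width'],s['contact_force'],s['tcp_pos'])
ctrl.movel(bf(BF+[0,0,.17],BFY,30,1,-1)[0],max_speed=.12)
e=np.array([np.cos(np.radians(ARMY)),np.sin(np.radians(ARMY)),0])
hang=SEAT-[0,0,.14]
ctrl.movel(*bf(hang-.10*e+[0,0,.012],ARMY,30,1,-1),max_speed=.2)
s=get_state(); print(s['time'],s['width'],s['contact_force'])
ims=[]
for n in('top','side'):
    im,d=vision.grab_frame(n); P,H,_=cloud(im,d,vision.camera_info(n))
    c=hang-.10*e+[0,0,.14]
    g=box(P,c+[-.04,-.04,-.008],c+[.035,.04,.05])&(H[:,1]<90)
    t=P[g]; print(n,'exp crown',c+[0,0,.012],len(t),np.round(np.percentile(t,[2,50,98],axis=0),4).tolist())
    print(cv2.minAreaRect((t[:,:2]*1000).astype(np.float32)))
    ims.append(im)
im,_=vision.grab_frame('wrist')
cv2.imwrite('pics/b.png',np.hstack([ims[0][100:400,100:400],ims[1][20:320,200:500]])); cv2.imwrite('pics/bw.png',im)
E
```

```text
0.9
4.0333 [ 0.58181077 -0.34707345  0.13420753] [ 0.58157768 -0.34673621  0.13380532] [-0.3549593  -0.49204728 -0.14508445]
4.7083 0.009349918975724267 [0.35644514 0.81671628 0.63424067] [ 0.58179769 -0.34671721  0.13393132]
9.0917 0.0093631753566828 [-0.48411792 -0.5552369  -3.08315325]
top exp crown [0.48681985 0.22882739 0.383     ] 227 [[0.4763, 0.2099, 0.3686], [0.4859, 0.2256, 0.3863], [0.4966, 0.2432, 0.3898]]
((486.73590087890625, 227.29974365234375), (35.12726593017578, 20.11146354675293), 86.30085754394531)Traceback (most recent call last):
  File "<stdin>", line 18, in <module>
    return _quantile_unchecked(
        a, q, axis, out, overwrite_input, method, keepdims, weights)
    return _ureduce(a,
                    func=_quantile_ureduce_func,
    ...<5 lines>...
                    overwrite_input=overwrite_input,
                    method=method)
    r = func(a, **kwargs)
    result = _quantile(arr,
                       quantiles=q,
    ...<2 lines>...
                       out=out,
                       weights=wgt)
    slices_having_nans = np.isnan(arr[-1, ...])
                                  ~~~^^^^^^^^^
IndexError: index -1 is out of bounds for axis 0 with size 0
```

```bash
python3 - <<'E'
from h import *
e=np.array([np.cos(np.radians(ARMY)),np.sin(np.radians(ARMY)),0])
hang=SEAT-[0,0,.14]+[0,.0013,0]
f0=get_state()['contact_force']
for b in (.05,.035,.02,.01,0):
    ctrl.movel(bf(hang-b*e+[0,0,.010],ARMY,30,1,-1)[0],max_speed=.08)
    df=get_state()['contact_force']-f0; print(b,df)
    if np.linalg.norm(df)>4: break
s=get_state(); print(s['time'])
ims=[]
for n in('top','side'):
    im,d=vision.grab_frame(n); ims.append(im); np.save(f'{n}_d.npy',d); cv2.imwrite(f'{n}.png',im)
im,_=vision.grab_frame('wrist')
cv2.imwrite('pics/b.png',np.hstack([cv2.resize(ims[0][130:280,160:310],(400,400),interpolation=2),cv2.resize(ims[1][60:260,220:420],(400,400),interpolation=2)])); cv2.imwrite('pics/bw.png',im)
E
```

```text
0.05 [-1.60375797  0.63348538  1.3990601 ]
0.035 [-0.76337345 -0.02952201  0.23059101]
0.02 [-0.71410334  0.72737363 -0.07485433]
0.01 [-0.88112345  0.28049762 -0.33660344]
0 [-0.5193529   0.41549367 -0.51237582]
11.2
```

View pics/b.png

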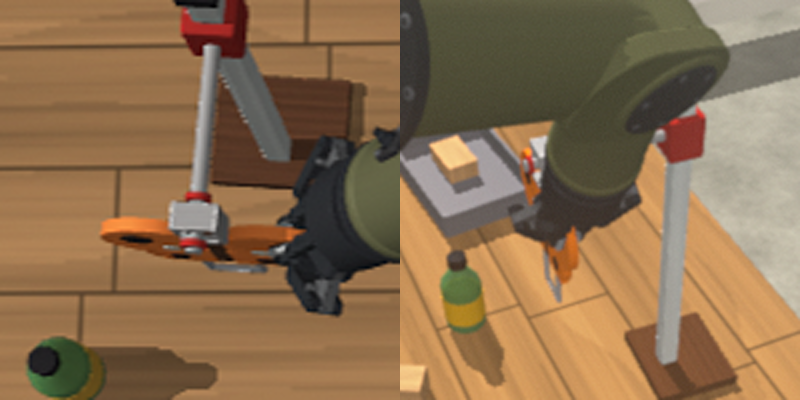

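The crop shows the hook at (196, 217), over the arm and midway between the red collars at about (197, 195) and (190, 243). Next I'll lower it and let go.

```bash
python3 - <<'E'
from h import *
hang=SEAT-[0,0,.14]+[0,.0013,0]
f0=get_state()['contact_force']
for dz in (.003,-.001,-.004,-.007,-.009):
    ctrl.movel(bf(hang+[0,0,dz],ARMY,30,1,-1)[0],max_speed=.05)
    df=get_state()['contact_force']-f0; print(dz,np.round(df,2))
    if df[2]>2.6: break
ctrl.pause(.3)
ctrl.ungrasp(); ctrl.pause(.4)
print(get_state()['time'],get_state()['contact_force'])
cur=hang+[0,0,dz]
ctrl.movel(bf(cur,ARMY,30,1,-1,.10)[0],max_speed=.12)
print(get_state()['time'],get_state()['contact_force'])
ctrl.movep(*bd(BIRD+[0,0,.12],BIRDY,15,1,.08,-.07))
print(get_state()['time'])
for n in('top','side'):
    im,d=vision.grab_frame(n); np.save(f'{n}_d.npy',d); cv2.imwrite(f'{n}.png',im)
    P,H,_=cloud(im,d,vision.camera_info(n))
    c=SEAT; g=box(P,c+[-.04,-.04,-.015],c+[.035,.04,.05])&(H[:,1]<90)
    t=P[g&(P[:,2]>.358)]; print(n,len(t),np.round(np.percentile(t,[2,50,98],axis=0),4).tolist())
    o=P[box(P,c+[-.06,-.12,-.2],c+[.06,.12,-.02])&(H[:,0]<20)&(H[:,1]>150)]
    print(' orange',len(o),cv2.fitLine(o[:,:2].astype(np.float32),cv2.DIST_HUBER,0,.001,.001).ravel(),np.round(np.percentile(o,[1,50,99],axis=0),4).tolist())
    l=P[box(P,c+[-.05,-.04,-.23],c+[.05,.04,-.13])&(H[:,1]<90)]
    print(' loop',len(l),np.round(np.percentile(l,[1,50,99],axis=0),4).tolist() if len(l) else '')
cv2.imwrite('pics/c.png',cv2.resize(im[80:320,200:440],(600,600),interpolation=2))
E
```

```text
0.003 [-1.84 -0.16 -1.14]
-0.001 [-0.29  0.22 -0.43]
-0.004 [-0.22  0.41  1.55]
-0.007 [-0.13 -0.03  1.89]
-0.009 [0.18 1.48 1.39]
14.0583 [ 0.10927727  0.11521319 -0.38739929]
15.0417 [-0.29872298  0.48762223 -0.02962597]
16.5917
top 287 [[0.5643, 0.2056, 0.3605], [0.5866, 0.2222, 0.3695], [0.6187, 0.2383, 0.3741]]
 orange 764 [0.06664526 0.99777675 0.58199745 0.22209941] [[0.5761, 0.1428, 0.2289], [0.5829, 0.2077, 0.3105], [0.5945, 0.3036, 0.3331]]
 loop 59 [[0.5806, 0.1982, 0.1749], [0.5856, 0.2289, 0.181], [0.5894, 0.2475, 0.226]]
side 227 [[0.5646, 0.2053, 0.3588], [0.5868, 0.2197, 0.3688], [0.6202, 0.2395, 0.3727]]
 orange 377 [0.03364448 0.9994339  0.58226013 0.20892179] [[0.5768, 0.1415, 0.2576], [0.5823, 0.1878, 0.3088], [0.5893, 0.2977, 0.331]]
 loop 0
```

View pics/c.png

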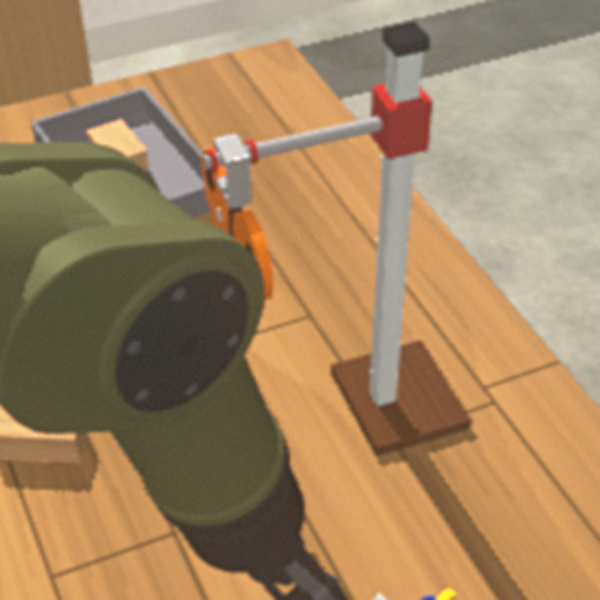

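The crop shows the butterfly hook seated between the collars at about (232, 155), hanging freely with the fingers clear. Now the bird.

```bash
cat >> h.py <<'E'
EYE=np.array([.586,.2225,.179]); T=15; GX=-.07
E_=np.array([np.cos(np.radians(ARMY)),np.sin(np.radians(ARMY)),0])
def place(dx,dz,dy=0):   # bird pose: crown dx along arm from the bar, bar top at bird-local height .0825-dz..
    o=EYE+dx*E_+dy*np.array([-E_[1],E_[0],0]); o[2]=EYE[2]+dz
    return bd(o,ARMY,T,1,0,GX)
E
python3 - <<'E'
from h import *
print([ctrl.ik(*p) is not None for p in (place(-.12,-.0825),place(-.06,-.0825),place(0,-.0825),place(0,-.16))])
ctrl.movel(*bd(BIRD,BIRDY,T,1,.05,GX),max_speed=.15)
ctrl.movel(*bd(BIRD,BIRDY,T,1,0,GX),max_speed=.08)
ctrl.close_gripper(100)
s=get_state(); print(s['time'],s['width'],s['contact_force'],s['tcp_pos']-bd(BIRD,BIRDY,T,1,0,GX)[0])
ctrl.movel(bd(BIRD+[0,0,.085],BIRDY,T,1,0,GX)[0],max_speed=.1)
ctrl.movel(*place(-.12,-.0825),max_speed=.15)
s=get_state(); print(s['time'],s['width'],s['contact_force'],s['tcp_pos']-place(-.12,-.0825)[0])
for n in('top','side'):
    im,d=vision.grab_frame(n); np.save(f'{n}_d.npy',d); cv2.imwrite(f'{n}.png',im)
    P,H,_=cloud(im,d,vision.camera_info(n))
    c=EYE-.12*E_+[0,0,.0375]
    g=box(P,c+[-.025,-.025,-.03],c+[.03,.025,.02])&(H[:,1]<90)
    t=P[g]; print(n,'exp',c,len(t),np.round(np.percentile(t,[2,50,98],axis=0),4).tolist() if len(t) else '')
    b=P[box(P,c+[-.1,-.06,-.14],c+[.1,.06,-.03])&(H[:,0]>100)&(H[:,0]<130)&(H[:,1]>150)]
    if len(b): print(' blue',len(b),cv2.fitLine(b[:,:2].astype(np.float32),cv2.DIST_HUBER,0,.001,.001).ravel(),np.round(np.percentile(b,[1,50,99],axis=0),4).tolist())
    l=P[box(P,EYE+[-.03,-.04,-.04],EYE+[.03,.04,.035])&(H[:,1]<90)]
    print(' loop',len(l),np.round(np.percentile(l,[1,50,99],axis=0),4).tolist() if len(l) else '')
    cv2.imwrite(f'pics/d_{n}.png',im)
w=cv2.resize(cv2.imread('top.png')[120:300,150:350],(400,360)); x=cv2.resize(im[80:280,180:400],(400,360))
cv2.imwrite('pics/d.png',np.hstack([w,x]))
E
```

```text
[True, True, True, True]
19.2917 0.008502466447393926 [-2.39069382  0.24389897  4.66488641] [-3.99518389e-05 -7.96716983e-05  1.79535505e-04]
22.8 0.008667195285094737 [-0.64236191  0.12752857 -0.90928876] [ 1.38367679e-04 -6.13615226e-04 -6.02915714e-05]
top exp [0.46626382 0.23045287 0.2165    ] 69 [[0.4557, 0.2221, 0.1893], [0.4656, 0.2283, 0.2188], [0.477, 0.2348, 0.224]]
 blue 307 [ 0.9974169  -0.07182967  0.47737616  0.22624587] [[0.4033, 0.2194, 0.1185], [0.4833, 0.2268, 0.1522], [0.54, 0.2366, 0.164]]
 loop 57 [[0.5821, 0.2023, 0.1751], [0.5854, 0.229, 0.1812], [0.5891, 0.248, 0.2107]]
side exp [0.46626382 0.23045287 0.2165    ] 85 [[0.456, 0.2216, 0.1893], [0.4666, 0.2258, 0.2177], [0.4796, 0.2357, 0.2227]]
 blue 144 [ 0.9978737  -0.06517699  0.4775427   0.22741525] [[0.4071, 0.2197, 0.1488], [0.4739, 0.228, 0.1529], [0.5377, 0.2353, 0.1642]]
 loop 67 [[0.5825, 0.2015, 0.178], [0.5858, 0.2299, 0.1874], [0.59, 0.2498, 0.2113]]
```

View pics/d.png

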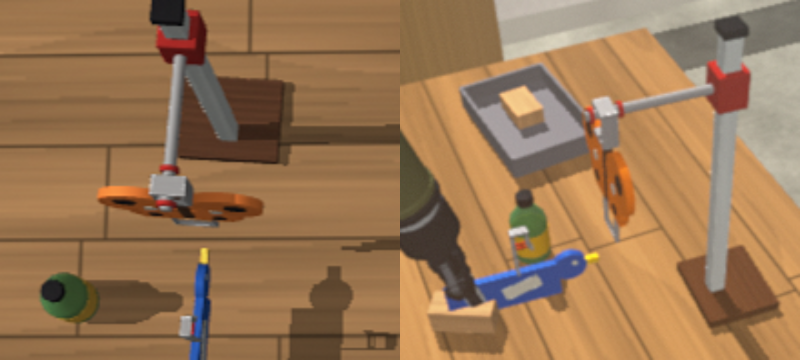

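The left crop (top view) shows the bird ready, beak at (204, 257), lined up with the loop at (195, 222). The right crop shows the bird level and pinched by the tail, with its hook clear. Next I'll insert it and press in small monitored steps.

```bash
cat > press.py <<'E'
from h import *
n='top'; im,d=vision.grab_frame(n); P,H,_=cloud(im,d,vision.camera_info(n))
l=P[box(P,EYE+[-.02,-.016,-.02],EYE+[.02,.016,.012])&(H[:,1]<90)]; print('bar',len(l),np.round(np.median(l,0),4),np.round(np.sort(l[:,2])[-8:],4))
dy=.002
ctrl.movel(place(-.05,-.0825,dy)[0],max_speed=.12)
for dx in (-.02,0):
    ctrl.movel(place(dx,-.0825,dy)[0],max_speed=.05); print(dx,get_state()['contact_force'])
ims=[]
for n in('top','side'):
    im,d=vision.grab_frame(n); ims.append(im)
    P,H,_=cloud(im,d,vision.camera_info(n))
    c=EYE+[0,0,.0375]; g=P[box(P,c+[-.025,-.012,-.012],c+[.025,.012,.012])&(H[:,1]<90)]; print(n,len(g),np.round(np.percentile(g,[2,50,98],axis=0),4).tolist() if len(g) else '')
cv2.imwrite('pics/e.png',np.hstack([cv2.resize(ims[0][170:250,200:290],(400,356)),cv2.resize(ims[1][120:230,240:360],(400,356))]))
print(get_state()['time'])
E
python3 press.py
```

```text
bar 34 [0.5859 0.2252 0.1797] [0.1817 0.1823 0.1825 0.1832 0.1833 0.1839 0.1846 0.1851]
-0.02 [-0.13430576 -0.47784004 -1.82039963]
0 [-0.26793902  0.67269632 -2.07633305]
top 27 [[0.5751, 0.2179, 0.2085], [0.5783, 0.2237, 0.2193], [0.583, 0.2292, 0.2243]]
side 28 [[0.575, 0.2169, 0.2068], [0.5778, 0.2209, 0.2193], [0.583, 0.2298, 0.2223]]
25.0833
```

View pics/e.png

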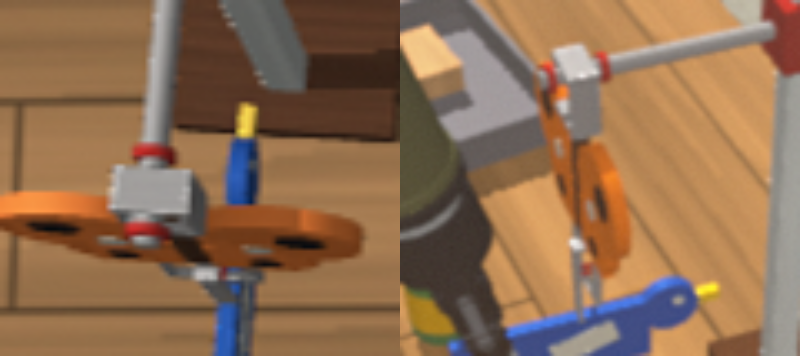

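The crops show the bird's hook through the loop, at about (578, 255) in the right one. The butterfly has not moved. Now to press.

```bash
python3 - <<'E'
from h import *
dy=.002
def fz(): return np.mean([(ctrl.pause(.02),get_state()['contact_force'][2])[1] for _ in range(4)])
f0=fz(); dz=-.0825; pk=0
ctrl.movel(place(0,dz-.012,dy)[0],max_speed=.05); dz-=.012
print('f0',f0,fz()-f0)
while dz>-.148:
    dz-=.0025; ctrl.movel(place(0,dz,dy)[0],max_speed=.03)
    f=fz()-f0; print(round(dz,4),round(f,2),end=' | '); pk=max(pk,f)
    if f>9.2 or f<pk-2: break
s=get_state(); print('\n',s['time'],s['contact_force'],s['wrist_torque'],s['width'])
ims=[]
for n in('top','side'):
    im,d=vision.grab_frame(n); ims.append(im)
    P,H,_=cloud(im,d,vision.camera_info(n))
    g=box(P,EYE+[-.03,-.04,-.06],EYE+[.04,.04,.08])&(H[:,1]<90); g=P[g]
    print(n,len(g),np.round(np.percentile(g,[2,50,98],axis=0),4).tolist())
    a=P[box(P,SEAT+[-.04,-.04,-.07],SEAT+[.035,.04,.05])&(H[:,1]<90)]; print(' hook',np.round(np.percentile(a,[50,90,98],axis=0),4)[:,2])
    b=P[box(P,EYE+[-.13,-.06,-.16],EYE+[.12,.06,-.05])&(H[:,0]>100)&(H[:,0]<130)&(H[:,1]>150)]; t=b[:,0]
    for lo in np.arange(.5,.68,.02):
        q=b[(t>lo)&(t<lo+.02)]
        if len(q)>3: print('  ',round(lo,2),np.round(np.percentile(q[:,2],90),4),end='')
    print()
cv2.imwrite('pics/f.png',np.hstack([cv2.resize(ims[0][170:250,200:290],(400,356)),cv2.resize(ims[1][120:230,240:360],(400,356))]))
E
```

```text
f0 -1.4427342839192256 0.33318094543228094
-0.097 0.6 | -0.0995 1.13 | -0.102 2.1 | -0.1045 2.58 | -0.107 3.09 | -0.1095 3.64 | -0.112 4.15 | -0.1145 4.32 | -0.117 5.12 | -0.1195 5.57 | -0.122 6.19 | -0.1245 6.39 | -0.127 3.88 | 
 29.725 [-0.08682447 -0.56518086  1.53860957] [-0.00414134  0.03286701  0.01144026] 0.008873747798170135
top 102 [[0.575, 0.1921, 0.1219], [0.5848, 0.2233, 0.1704], [0.5921, 0.2562, 0.2565]]
 hook [0.3505 0.354  0.3559]
   0.52 0.1097   0.54 0.1097   0.56 0.1095   0.58 0.1125   0.62 0.1179   0.64 0.1204
side 132 [[0.5751, 0.2006, 0.1235], [0.5858, 0.2214, 0.1718], [0.5941, 0.248, 0.1985]]
 hook [0.347  0.356  0.3573]
   0.52 0.1088   0.54 0.1087   0.56 0.1107   0.58 0.1097   0.6 0.1096   0.62 0.1169   0.64 0.1193
```

View pics/f.png

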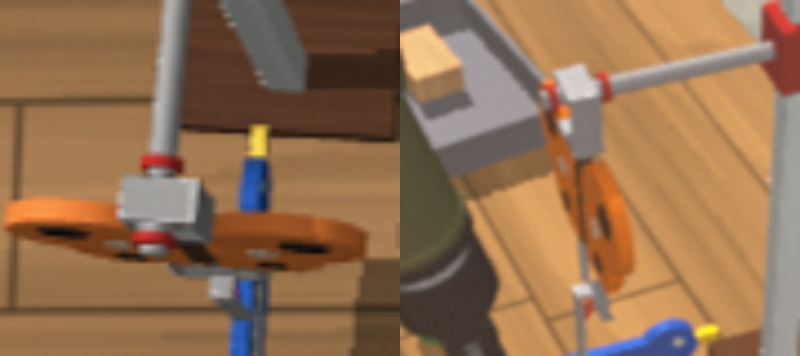

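The force rose to 6.4 N and then dropped to 3.9 N, which looks like the snap. The crop shows the hook engaged on the bar at about (585, 295). To be sure, I'll press a little further and then ease off.

```bash
cat > est.py <<'E'
from h import *
def est(origin_z):
    im,d=vision.grab_frame('top'); P,H,_=cloud(im,d,vision.camera_info('top'))
    a=P[box(P,SEAT+[-.012,-.014,-.07],SEAT+[.012,.014,.03])&(H[:,1]<90)]; h=np.median(a[a[:,2]>a[:,2].max()-.012][:,2])
    k=P[box(P,[EYE[0]-.016,EYE[1]-.014,.10],[EYE[0]-.006,EYE[1]+.014,.225])&(H[:,1]<90)]
    print('hooktop',round(h,4),'eye~',round(h-.004-.186,4),'eye in bird',round(h-.19-origin_z,4),len(k))
E
python3 - <<'E'
from est import *
dy=.002; f0=-1.44
def fz(): return np.mean([(ctrl.pause(.02),get_state()['contact_force'][2])[1] for _ in range(4)])
for dz in (-.127,-.1295,-.132,-.1345,-.130,-.125,-.120,-.115,-.112):
    ctrl.movel(place(0,dz,dy)[0],max_speed=.03)
    f=fz()-f0; print(dz,round(f,2)); 
    if dz in(-.127,-.1345,-.120,-.112): est(EYE[2]+dz)
    if f>8.8: break
print(get_state()['time'])
E
```

```text
-0.127 2.4
hooktop 0.3618 eye~ 0.1718 eye in bird 0.1198 36
-0.1295 2.72
-0.132 3.26
-0.1345 4.27
hooktop 0.3541 eye~ 0.1641 eye in bird 0.1196 38
-0.13 2.91
-0.125 1.6
-0.12 0.34
hooktop 0.3687 eye~ 0.1787 eye in bird 0.1197 40
-0.115 0.25
-0.112 -0.19
hooktop 0.3702 eye~ 0.1802 eye in bird 0.1132 46
33.125
```

The bar now sits at 0.120 in the bird frame, against the crown and past the gate. When I eased the bird up, the bar travelled down inside the hook. Next I'll settle at the free-hang height and let go.

```bash
python3 - <<'E'
from est import *
dy=.002
ctrl.movel(place(0,-.125,dy)[0],max_speed=.03); ctrl.pause(.4)
print(get_state()['contact_force']); est(EYE[2]-.125)
ctrl.ungrasp(); ctrl.pause(.4)
p=get_state()['tcp_pos']; ctrl.movel(p+np.array([-.06,.004,.03]),max_speed=.06)
ctrl.movel(p+np.array([-.12,.008,.08]),max_speed=.1)
ctrl.pause(3)
ims=[]
for k in range(2):
    est(EYE[2]-.125); ctrl.pause(.5)
for n in('top','side'):
    im,d=vision.grab_frame(n); ims.append(im); P,H,_=cloud(im,d,vision.camera_info(n))
    b=P[box(P,EYE+[-.13,-.06,-.16],EYE+[.12,.06,-.05])&(H[:,0]>100)&(H[:,0]<130)&(H[:,1]>150)]; t=b[:,0]
    print(n,cv2.fitLine(b[:,:2].astype(np.float32),cv2.DIST_HUBER,0,.001,.001).ravel())
    for lo in np.arange(.48,.68,.02):
        q=b[(t>lo)&(t<lo+.02)]
        if len(q)>3: print('  ',round(lo,2),np.round(np.percentile(q[:,2],90),4),end='')
    print()
    g=P[box(P,EYE+[-.025,-.02,.0],EYE+[-.006,.02,.04])&(H[:,1]<90)]; print(' birdhook',len(g),np.round(np.percentile(g,[5,50,95],axis=0),4).tolist() if len(g) else '')
cv2.imwrite('pics/g.png',np.hstack([cv2.resize(ims[0][140:290,180:340],(400,375)),cv2.resize(ims[1][110:260,220:380],(400,375),interpolation=2)]))
print(get_state()['time'],get_state()['contact_force'])
E
```

```text
[-0.26966842  0.00448112 -0.22661856]
hooktop 0.3637 eye~ 0.1737 eye in bird 0.1197 33
hooktop 0.3655 eye~ 0.1755 eye in bird 0.1215 40
hooktop 0.3654 eye~ 0.1754 eye in bird 0.1214 38
top [ 0.9979371  -0.06419949  0.5500256   0.22586678]
   0.48 0.1143   0.5 0.1152   0.52 0.1145   0.54 0.1143   0.56 0.1156   0.58 0.1129   0.62 0.1207   0.64 0.1231
 birdhook 5 [[0.5768, 0.2199, 0.1797], [0.5772, 0.222, 0.1815], [0.5792, 0.2263, 0.183]]
side [ 0.99753165 -0.0702184   0.5661484   0.22557166]
   0.48 0.1149   0.5 0.1142   0.52 0.1133   0.54 0.1135   0.56 0.1133   0.58 0.114   0.6 0.1134   0.62 0.1206   0.64 0.1231
 birdhook 6 [[0.5767, 0.2194, 0.1795], [0.5782, 0.224, 0.1799], [0.5791, 0.2291, 0.1807]]
41.6833 [-0.87399421 -0.26764265  0.46454031]
```

View pics/g.png

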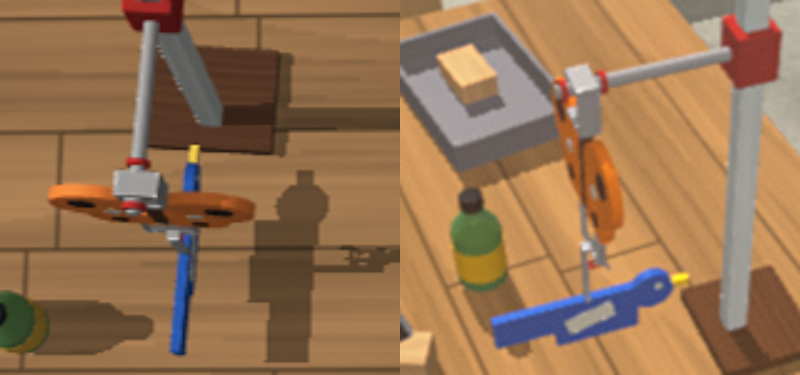

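The pair hangs level and still. The bird hangs from the loop at about (590, 255), the butterfly hook is between the collars at (580, 90), and the gripper is clear.

```bash
python3 -c "
from station import ticket
ticket.close_job()"
```

```text
the job is handed in; nothing more can be done
```

The butterfly hangs by its hook on the rack arm, between the two red collars, and the bird hangs from the bottom bar of its loop. I handed the job in at about 42 s of the 72 s allowed; it reports no verdict.

- **Pressing the bird on:** the force rose to about 6.4 N, then dropped as the bar snapped past the gate. Those are averages between steps, so a brief spike during the snap would not have shown. The bar then sat about 120 mm up in the bird's frame, against the crown, and moved down inside the hook when I eased off.
- **After letting go:** the bar was about 118 mm up in the bird's frame (114 to 124 mm is required). The bird was level and about 58 mm above the table. Two readings half a second apart agreed to 0.1 mm, and the gripper was clear.
- **Not measured directly:** I could not read the gate angle. I take it as closed from the force drop, the bar's position and the last picture.
- **Readings that differed:** one estimate of the bar height gave 121 mm instead of 118 mm because it assumed a fixed bird height; after release the bird had risen a few millimetres.
- **Bystanders:** I never went near the paint jar, paint bottle or offcut, but I did not re-measure where they stand.

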